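Shim the short foot of a display stand with a taper feeler

TASK

One foot of the low display stand hangs short of the table, at the left-hand corner of the end that faces you. Take the wooden taper feeler, which has an upright tab to hold, and slide its thin end in under the middle of that foot until you feel the foot drag on it with about 8 N; do not ram it. Then let go and leave it nipped there, flat on the table, with the other goods where they are.

Things in the scene. Friction and masses are not known exactly. Their poses are not given: they have to be found in the camera images.
- feeler: Wooden taper feeler, one rigid loose piece of about 70 g lying flat on the table. Origin: on its underside, below the centre of its upright tab; x points along the blade to the thin tip, y across, z up. Tab: 24 mm along x, 16 mm along y, top 62 mm above the underside; pinch it across y from above, 35 to 50 mm up. A tail 28 mm wide, 15 mm thick runs from the tab to x = 35 mm.
- feeler_tip (a point): Centre of the feeler's thin tip, on its underside, 135 mm ahead of the feeler's origin; same axes. The blade, 28 mm wide, tapers evenly from 15 mm thick at the tail (100 mm behind the tip) to 4 mm at the tip: 1.1 mm per 10 mm. Friction on table and foot is about 0.6 (varies); pressing the feeler down on the table adds drag that is not the foot's.
- stand: Low oak display stand that never moves: deck 160 mm (its x) by 90 mm (its y), underside 40 mm and top 56 mm above the table, on four round rubber feet 26 mm wide, with a bangle lying on it. Origin: on the table below the deck's centre. Its x runs along the long side, away from the end with the short foot (roughly to world +x); its y points to the left (roughly world +y).
- foot_spot (a point): Point on the table straight below the centre of the short foot, 20 mm inside the end of the deck; axes as the stand's, so the blade goes in along +x. The foot hangs 6 to 11 mm above the table (differs, not measured). Its 26 mm pad springs straight up, about 8 N per mm: drag builds up over some 8 mm of sliding after first touch. The foot beside it is 48 mm away along y.
- gift_small: Bystander, to be left alone: small pink gift box, 65 x 65 x 36 (mm). Origin at the centre of its underside.
- coasters: Bystander, to be left alone: round bagged stack of coasters, 100 across, 44 high (mm). Origin at the centre of its underside.
- tape: Bystander, to be left alone: roll of tape lying flat, 104 across, 25 high (mm). Origin at the centre of its underside.
- opener: Bystander, to be left alone: wood-handled bottle opener lying flat, 140 long, 12 high (mm). Origin at the centre of its underside.
- pen: Bystander, to be left alone: ball pen lying flat, 129 long, 13 high (mm). Origin at the centre of its underside.
- bangle_loose: Bystander, to be left alone: cream bangle lying flat, 55 across, 7 high (mm). Origin at the centre of its underside.

How it is judged:
By the outcome, as a careful person would: the job done as asked, in the order asked, and still so for the second after the job is handed in, with the robot touching nothing.
It also fails if it takes over 69 s, if anything falls off the work surface, if the arm or the gripper's body presses on something with over 40 N, if the wrist force passes 120 N, or if a joint passes its speed limit or range.

ROBOT

A 7-joint arm with a two-finger parallel gripper is mounted at the origin on a cart in front of the work surface, level with it; the furniture and walls round the work are solid. World frame = base frame: x ahead of the robot, y to its left, z up, the work surface at z = 0. Lengths are in mm, angles in rad, forces in N, time in s.
With the tool pointing down it reaches from about 425 to 950 mm from the base axis. Payload 4.7 kg.
Tool frame: the origin (TCP) lies at the very end of the fingers, on their centre line; the grasp point (between the pads) lies 19 mm behind it (grasp_offset is the distance from the TCP to the grasp point, in mm); z points along the fingers, y is the line along which they close (so a half turn about z gives the same grasp; the last joint's range is limited). The gripper opens to 87 mm and grips with 3 to 60 N. Pads are 19 mm wide; open, the fingers measure 117 mm over their backs; the gripper's body (75 mm by 190 mm) begins 51 mm behind the grasp point.
Start: joints at [1.138, 0.469, -0.049, 1.532, 0.024, 1.141, -0.082], TCP at [265.265, -620.712, 222.573] pointing down, gripper open.
Joint ranges: [-2.59, 2.59], [-0.33, 1.99], [-1.39, 1.29], [0.1, 2.45], [-1.04, 4.18], [0.21, 1.99], [-2.66, 2.66]. Speed limits (rad/s): [2.57, 2.57, 3.14, 3.14, 3.14, 3.14, 3.14].

INTERFACE

Orientations are given as a unit quaternion [x, y, z, w].
In Python, from rig import * gives the robot as it stands. The module is installed in compiled form; this text tells all that it offers.
- The arm moves only by the tool servo_tool, never from a script. Its argument "motion" is a list of rows, each an object with "slide": the shift along the world's x, y, z in m, a list of three; "rotation": the turn, a rotation vector about the world's x, y, z in rad, a list of three; "fingers": the closure, from 0 (fully open) to 1 (shut). A call has 1 to 20 rows; each row is the pose to reach, as a shift and turn from the pose commanded when the call began; what a row does not reach only later rows make up. A row lasts 1/8 s, in which the tool goes at most 62.5 mm and 10.7 degrees, less where a joint would pass 70% of its speed; a pose out of reach is approached as far as the arm can. A call with a gripper value outside its range is refused whole. The fingers move at their own pace and stop on an object; "newtons" is the grip in N (left out, the last holds). Time passes only in rows, so rows that repeat a pose let the fingers close. It gives the time, the measured TCP pose, the force, the opening and the grip force at its end, in the units of the state.
- observe(): the state, without advancing time (a new reading comes with each control period).
- capture(name): name is "scene" or "top"; returns a dict with "pixels" (384x512x3 uint8, red, green, blue), "fx", "fy", "cx", "cy" (pixels), "rvec" (rotation vector, rad) and "tvec" (3), from world to camera coordinates, as OpenCV has them. Camera axes: x right, y down, z forward; pixel columns grow to the right and rows downward; lengths in mm; the calibration is good to about 2 mm. A picture is of the moment at which its call begins. There is no depth.
- hand_in(): hands the job in; it is judged then, once.
The state is a dict: "time_s": time; "qpos": joint angles; "qd": joint speeds; "effort": joint torques, N m; "position": TCP position; "eef_rot": TCP orientation; "ft_force": force on the tool from outside, world axes, zero at the start; "ft_torque": the same for the moment, N m; "opening": finger opening in mm; "gripper_force": force on a finger pad.
Only numpy, scipy, OpenCV 4.12 (cv2) and the standard library are available. Lean on these libraries where they do the work, as an engineer would, in place of code of your own. Each camera call takes 0.05 s, during which the arm holds its last target. There are 200 camera calls.

## Working session

There is one attempt and no reset: what is moved stays moved. The work goes in short steps, Python scripts to look and compute and a tool call to move; the robot and the scene stay as the last step left them, time stands still between calls to the robot, and variables do not carry over. Pictures are saved under pics/ and viewed, at most 10 in all, crops included, and the job is handed in when it is done.

Besides the shell and the picture viewer there is one more tool, called after "Request:" in YAML: its name, and indented under it one key for each argument. servo_tool: Moves the arm, as the interface text tells. Its arguments: {"type":"object","properties":{"motion":{"type":"array"},"newtons":{"type":"number"}},"required":["motion"]}

```bash
mkdir -p pics; cat > h.py <<'E'
import numpy as np, cv2, json
from rig import *
def cap(n,f=None):
    c=capture(n)
    if f: cv2.imwrite('pics/'+f,cv2.cvtColor(c['pixels'],cv2.COLOR_RGB2BGR))
    return c
def KRt(c):
    K=np.array([[c['fx'],0,c['cx']],[0,c['fy'],c['cy']],[0,0,1.]])
    return K,cv2.Rodrigues(np.array(c['rvec'],float))[0],np.array(c['tvec'],float).ravel()
def ray(c,u,v):
    K,R,t=KRt(c); d=R.T@np.linalg.inv(K)@np.array([u,v,1.]); return -R.T@t,d/np.linalg.norm(d)
def onz(c,u,v,z=0):
    o,d=ray(c,u,v); return o+d*(z-o[2])/d[2]
def proj(c,p):
    K,R,t=KRt(c); q=K@(R@np.array(p,float)+t); return q[:2]/q[2]
def tri(c1,p1,c2,p2):
    o1,d1=ray(c1,*p1);o2,d2=ray(c2,*p2)
    s=np.linalg.lstsq(np.c_[d1,-d2],o2-o1,rcond=None)[0]
    a=o1+s[0]*d1;b=o2+s[1]*d2; return (a+b)/2,np.linalg.norm(a-b)
E
python3 - <<'E'
from h import *
for n in('scene','top'):
    c=cap(n,n+'0.png'); print(n,c['fx'],ray(c,256,192))
print({k:np.round(v,3) for k,v in observe().items()})
E
```

```text
scene 361.48150315069967 (array([-124.54810384,  628.7228163 ,  649.51688212]), array([ 0.61169373, -0.51830835, -0.59765143]))
top 444.8724612124069 (array([ 353.60573876,  100.66817894, 1011.73607665]), array([ 0.12320792,  0.01019294, -0.99232853]))
{'time_s': np.float64(0.1), 'qpos': array([ 1.138,  0.469, -0.049,  1.534,  0.024,  1.141, -0.082]), 'qd': array([ 0.   , -0.003,  0.   , -0.003,  0.001,  0.   , -0.   ]), 'effort': array([ 1.0000e-03, -5.0917e+01, -8.1000e-02, -2.3683e+01, -6.1000e-02,
        3.4000e-02,  0.0000e+00]), 'position': array([ 265.019, -620.209,  221.602]), 'eef_rot': array([ 0.98 ,  0.201, -0.   , -0.001]), 'ft_force': array([ 0.489, -0.05 ,  0.476]), 'ft_torque': array([0.004, 0.009, 0.008]), 'gripper_force': np.float64(0.0), 'opening': np.float64(86.855)}
```

View pics/scene0.png

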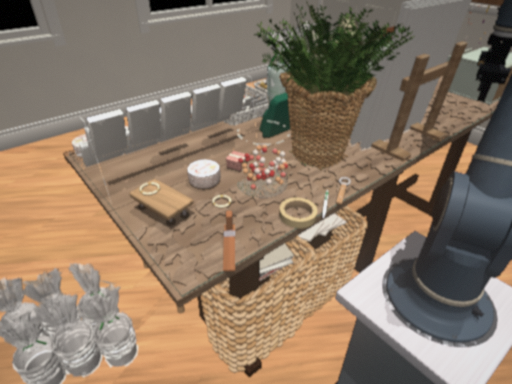

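View pics/top0.png

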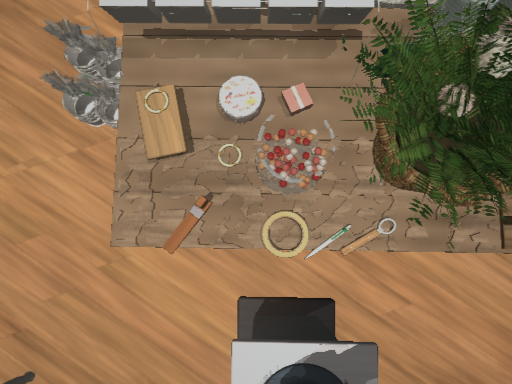

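```bash
python3 - <<'E'
import cv2,numpy as np
s=cv2.imread('pics/scene0.png');t=cv2.imread('pics/top0.png')
a=lambda im,x,y,w,h:cv2.resize(im[y:y+h,x:x+w],(400,300),interpolation=cv2.INTER_CUBIC)
cv2.imwrite('pics/c1.png',np.vstack([np.hstack([a(t,150,185,80,75 if 0 else 60),a(t,120,185,100,75)]),np.hstack([a(s,190,200,100,75),a(s,120,170,100,75)])]))
E
```

```text
(no output)
```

View pics/c1.png

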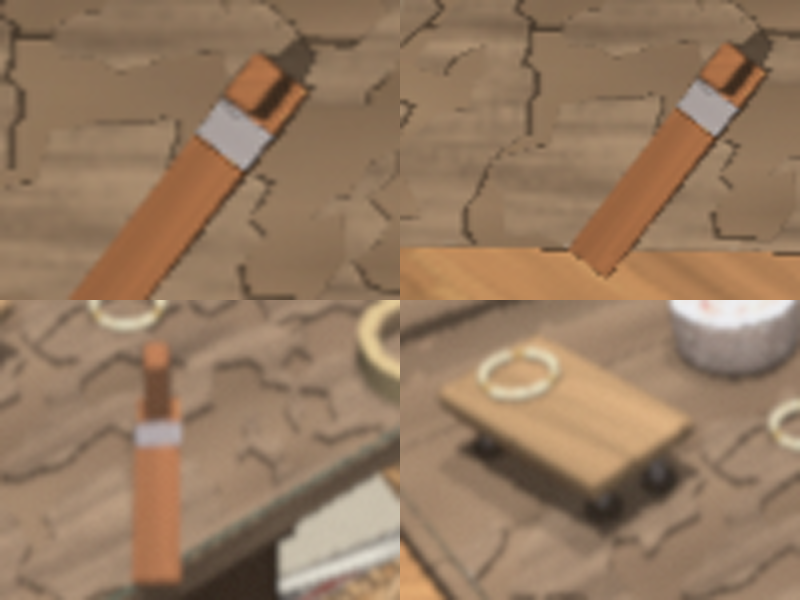

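```bash
python3 - <<'E'
from h import *
t=cap('top');s=cap('scene')
def poly(im,lo,hi,roi,k=3):
    h=cv2.cvtColor(im,cv2.COLOR_RGB2HSV);m=cv2.inRange(h,lo,hi)
    r=np.zeros_like(m);x,y,w,hh=roi;r[y:y+hh,x:x+w]=m[y:y+hh,x:x+w]
    r=cv2.morphologyEx(r,cv2.MORPH_CLOSE,np.ones((k,k)))
    c=max(cv2.findContours(r,0,1)[0],key=cv2.contourArea);hu=cv2.convexHull(c)
    for e in np.arange(1,15,.5):
        p=cv2.approxPolyDP(hu,e,True)
        if len(p)<=4:break
    return cv2.contourArea(c),p.reshape(-1,2),cv2.minAreaRect(hu)
hsv=lambda c,u,v:cv2.cvtColor(c['pixels'],cv2.COLOR_RGB2HSV)[v,u]
print('deck hsv',hsv(t,165,130),hsv(s,170,200),'table',hsv(t,200,150),hsv(t,130,180),hsv(s,200,215),'feeler',hsv(t,185,225),hsv(s,229,250),hsv(t,201,202))
a,p,r=poly(t['pixels'],(10,85,120),(25,190,255),(125,75,70,95),7);print('deck top',a,p.tolist(),r)
for q in p: print(onz(t,*q,56).round(1))
b=np.array([onz(t,*q,56) for q in cv2.boxPoints(r)]);print('rect',b.round(1).tolist(),b.mean(0))
a,p,r=poly(s['pixels'],(10,85,120),(25,190,255),(120,170,75,55),5);print('deck scene',a,p.tolist())
for q in p: print(onz(s,*q,56).round(1))
for n,c,roi in(('top',t,(155,190,65,70)),('scene',s,(215,205,25,70))):
    a,p,r=poly(c['pixels'],(0,125,60),(14,255,255),roi,5);print('feeler',n,a,p.tolist(),r)
print('tab',tri(t,(201,202.2),s,(229,211.5)))
print([onz(t,*q,4).round(1) for q in((163,246.75),(171.5,253.75))],[onz(s,*q,4).round(1) for q in((223.3,269.5),(235,269.5))])
E
```

```text
deck hsv [ 16 114 175] [ 16 101 207] table [ 15  87 144] [ 15  97 145] [ 14  81 160] feeler [ 12 149 159] [ 11 137 181] [ 12 148 171]
deck top 6486.0 [[194, 75], [194, 169], [125, 169], [125, 75]] ((159.5, 121.99998474121094), (93.99998474121094, 68.99998474121094), 90.0)
[735.6 254.2  56. ]
[520.9 246.8  56. ]
[518.9 398.7  56. ]
[734.3 410.6  56. ]
rect [[734.3, 410.6, 56.0], [735.6, 254.2, 56.0], [520.9, 246.8, 56.0], [518.9, 398.7, 56.0]] [627.42302216 327.5765095   56.        ]
deck scene 1874.0 [[194, 199], [127, 224], [120, 176], [175, 179]]
[561.9 263.4  56. ]
[578.4 443.6  56. ]
[788.1 372.9  56. ]
[676.  256.2  56. ]
feeler top 1191.5 [[219, 249], [219, 259], [155, 259], [188, 212]] ((187.0, 235.5), (47.0, 64.0), 90.0)
feeler scene 293.0 [[233, 238], [234, 270], [225, 270], [224, 238]] ((229.0, 254.0), (32.0, 10.0), 90.0)
tab (array([448.19247918, 228.71330963,  68.27980936]), np.float64(3.297586215337782))
[array([351.2, 318.8,   4. ]), array([335.9, 298.9,   4. ])] [array([352.1, 319.8,   4. ]), array([335.1, 298.7,   4. ])]
```

```bash
python3 - <<'E'
from h import *
t=cap('top');s=cap('scene')
def quad(im,lo,hi,roi,ko,kc,n=4):
    h=cv2.cvtColor(im,cv2.COLOR_RGB2HSV);m=cv2.inRange(h,lo,hi)
    r=np.zeros_like(m);x,y,w,hh=roi;r[y:y+hh,x:x+w]=m[y:y+hh,x:x+w]
    r=cv2.morphologyEx(r,cv2.MORPH_OPEN,np.ones((ko,ko)))
    c=max(cv2.findContours(r,0,1)[0],key=cv2.contourArea);hu=cv2.convexHull(c)
    for e in np.arange(.5,15,.25):
        p=cv2.approxPolyDP(hu,e,True)
        if len(p)<=n:break
    return r,p.reshape(-1,2)
m1,p1=quad(t['pixels'],(8,60,162),(28,140,255),(128,78,64,90),3,0)
m2,p2=quad(s['pixels'],(8,60,172),(28,140,255),(122,172,75,55),3,0)
print(p1.tolist(),p2.tolist())
A=np.array([onz(t,*q,56) for q in p1]);B=np.array([onz(s,*q,56) for q in p2])
for X in(A,B):print(X.round(1).tolist(),X.mean(0).round(1),np.linalg.norm(X-np.roll(X,-1,0),axis=1).round(1))
print('tab',onz(t,201,202.2,62),onz(s,229,211.5,62))
v=lambda c,x,y,w,h,m:np.hstack([cv2.resize(i[y:y+h,x:x+w],(400,int(400*h/w)),interpolation=0) for i in(cv2.cvtColor(c['pixels'],4),cv2.cvtColor(m,8))])
cv2.imwrite('pics/m.png',np.vstack([v(t,120,75,100,90,m1)[:,:],v(s,120,170,100,60,m2)])[:600])
E
```

```text
[[173, 85], [184, 150], [148, 156], [137, 92]] [[131, 190], [158, 178], [190, 200], [166, 214]]
[[711.7, 300.7, 56.0], [563.1, 270.4, 56.0], [548.6, 349.4, 56.0], [694.6, 381.3, 56.0]] [629.5 325.4  56. ] [151.7  80.3 149.5  82.3]
[[704.0, 377.0, 56.0], [710.8, 291.9, 56.0], [564.8, 274.0, 56.0], [553.0, 351.4, 56.0]] [633.2 323.6  56. ] [ 85.3 147.1  78.3 153.2]
tab [447.68414165 228.32630563  62.        ] [455.76557352 225.41195138  62.        ]
```

View pics/m.png

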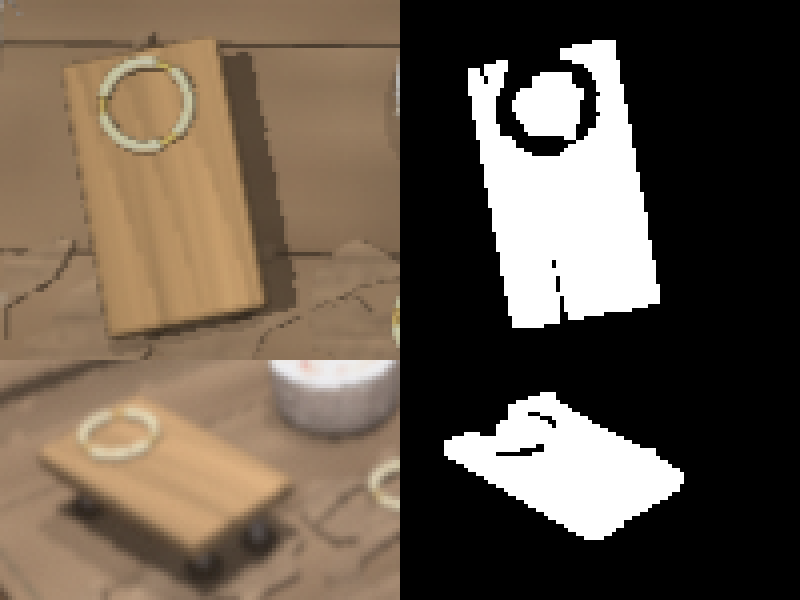

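```bash
python3 - <<'E'
from h import *
t=cap('top');s=cap('scene')
T=np.array([(107,331),(264,299),(216,40),(65,68)])/4+[119.5,74.5]
S=np.array([(195,184),(292,126),(140,40),(38,99)])/4+[119.5,169.5]
for c,P in((t,T),(s,S)):
    X=np.array([onz(c,*q,56) for q in P])
    d=[(X[2]-X[1])[:2],(X[3]-X[0])[:2]];e=[(X[0]-X[1])[:2],(X[3]-X[2])[:2]]
    print(X[:,:2].round(1).tolist(),X.mean(0).round(1),[np.degrees(np.arctan2(a[1],a[0])).round(1) for a in d+e],[np.linalg.norm(a).round(1) for a in d+e])
for i in range(4): print(tri(t,T[i],s,S[i]))
E
```

```text
[[545.7, 353.1], [564.8, 267.1], [712.9, 299.6], [695.8, 384.1]] [629.8 326.   56. ] [np.float64(12.4), np.float64(11.7), np.float64(102.5), np.float64(101.5)] [np.float64(151.7), np.float64(153.2), np.float64(88.1), np.float64(86.2)]
[[544.3, 349.8], [557.0, 271.1], [710.1, 303.3], [689.1, 389.3]] [625.1 328.4  56. ] [np.float64(11.9), np.float64(15.3), np.float64(99.2), np.float64(103.7)] [np.float64(156.5), np.float64(150.1), np.float64(79.7), np.float64(88.6)]
(array([544.39638795, 351.3808538 ,  57.28124512]), np.float64(3.306261971068147))
(array([565.64309099, 267.54976104,  49.22940968]), np.float64(1.8663962283322444))
(array([714.71293921, 300.89922471,  52.29476338]), np.float64(1.1812267824541096))
(array([698.40650024, 386.40313202,  49.04323616]), np.float64(0.4554171839421223))
```

```bash
python3 - <<'E'
from h import *
t=cap('top');s=cap('scene')
print('pot base',onz(s,320,165),onz(s,296,150), onz(s,345,155))
print('easel',onz(s,405,155))
for p in((408,28),(395,45),(370,95),(330,95),(258,40)):
    print(p,[onz(s,*p,z).round(0)[:2].tolist() for z in(150,250,350,450)])
for p in((417,215),(350,125),(460,215),(375,170),(500,220)):
    print('top',p,[onz(t,*p,z).round(0)[:2].tolist() for z in(150,250,350,450)])
for p in((565.6,337,9),(575.6,290,0),(629.8,326,56),(451,227.4,62),(265,-620,220)): print(p,proj(s,p),proj(t,p))
cv2.imwrite('pics/pl.png',np.hstack([cv2.resize(cv2.cvtColor(c['pixels'],4)[y:y+h,x:x+w],(400,600)) for c,x,y,w,h in((s,250,0,160,240),(t,340,0,160,240))]))
E
```

```text
pot base [ 523.13493108 -199.34367761    0.        ] [ 644.47656418 -206.5743955     0.        ] [ 512.9166509  -317.30457146    0.        ]
easel [ 381.19903248 -484.13868019    0.        ]
(408, 28) [[1093.0, -1586.0], [849.0, -1143.0], [606.0, -699.0], [362.0, -256.0]]
(395, 45) [[920.0, -1183.0], [711.0, -821.0], [502.0, -458.0], [293.0, -95.0]]
(370, 95) [[584.0, -509.0], [442.0, -281.0], [300.0, -53.0], [158.0, 174.0]]
(330, 95) [[674.0, -392.0], [514.0, -188.0], [354.0, 17.0], [194.0, 221.0]]
(258, 40) [[1422.0, -676.0], [1112.0, -415.0], [802.0, -154.0], [493.0, 108.0]]
top (417, 215) [[421.0, -201.0], [413.0, -166.0], [405.0, -131.0], [397.0, -96.0]]
top (350, 125) [[597.0, -75.0], [569.0, -54.0], [541.0, -34.0], [512.0, -14.0]]
top (460, 215) [[422.0, -283.0], [414.0, -238.0], [406.0, -194.0], [398.0, -149.0]]
top (375, 170) [[507.0, -122.0], [489.0, -96.0], [472.0, -70.0], [454.0, -45.0]]
top (500, 220) [[414.0, -358.0], [407.0, -305.0], [400.0, -251.0], [393.0, -198.0]]
(565.6, 337, 9) [170.94780115 222.99487155] [158.73329163 152.97785379]
(575.6, 290, 0) [184.81963908 216.42815185] [179.85650971 149.833496  ]
(629.8, 326, 56) [160.64694742 195.80097452] [160.19137324 120.28289316]
(451, 227.4, 62) [229.48167568 212.76249539] [201.47875016 200.67233685]
(265, -620, 220) [479.97984945  95.9875387 ] [683.63822403 307.55313908]
```

View pics/pl.png

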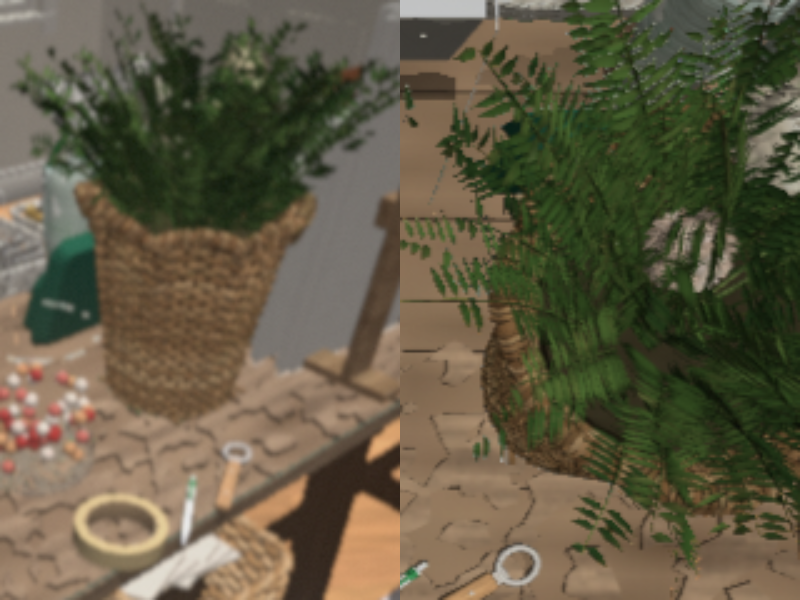

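Request:
servo_tool:
  motion:
    - {"slide":[-0.025,0.058,0.0],"rotation":[0,0,0.1],"fingers":0}
    - {"slide":[-0.05,0.115,0.0],"rotation":[0,0,0.28],"fingers":0}
    - {"slide":[-0.07,0.165,0.0],"rotation":[0,0,0.46],"fingers":0}
    - {"slide":[-0.09,0.21,0.0],"rotation":[0,0,0.64],"fingers":0}
    - {"slide":[-0.1,0.235,0.0],"rotation":[0,0,0.82],"fingers":0}
    - {"slide":[-0.106,0.247,0.0],"rotation":[0,0,1.0],"fingers":0}
    - {"slide":[-0.11,0.257,0.0],"rotation":[0,0,1.18],"fingers":0}
    - {"slide":[-0.112,0.261,0.0],"rotation":[0,0,1.36],"fingers":0}
    - {"slide":[-0.112,0.261,0.0],"rotation":[0,0,1.54],"fingers":0}
    - {"slide":[-0.112,0.261,0.0],"rotation":[0,0,1.57],"fingers":0}
    - {"slide":[-0.112,0.261,0.0],"rotation":[0,0,1.57],"fingers":0}

```text
time_s: 1.88
position: [153.3, -359.8, 222.7]
eef_rot: [0.552, 0.834, -0.0, 0.0]
ft_force: [0.4, 0.1, -0.0]
opening: 87.1
gripper_force: 0.0
```

Request:
servo_tool:
  motion:
    - {"slide":[0.057,0.031,0.0],"rotation":[0,0,0.165],"fingers":0}
    - {"slide":[0.108,0.07,0.0],"rotation":[0,0,0.33],"fingers":0}
    - {"slide":[0.152,0.117,0.0],"rotation":[0,0,0.5],"fingers":0}
    - {"slide":[0.188,0.171,0.0],"rotation":[0,0,0.66],"fingers":0}
    - {"slide":[0.215,0.23,0.0],"rotation":[0,0,0.83],"fingers":0}
    - {"slide":[0.231,0.292,0.0],"rotation":[0,0,0.99],"fingers":0}
    - {"slide":[0.237,0.36,0.0],"rotation":[0,0,1.16],"fingers":0}
    - {"slide":[0.232,0.421,0.0],"rotation":[0,0,1.0],"fingers":0}
    - {"slide":[0.218,0.48,0.0],"rotation":[0,0,0.85],"fingers":0}
    - {"slide":[0.23,0.537,0.0],"rotation":[0,0,0.7],"fingers":0}
    - {"slide":[0.27,0.57,0.0],"rotation":[0,0,0.53],"fingers":0}
    - {"slide":[0.298,0.587,0.0],"rotation":[0,0,0.515],"fingers":0}
    - {"slide":[0.298,0.587,0.0],"rotation":[0,0,0.515],"fingers":0}
    - {"slide":[0.298,0.587,0.0],"rotation":[0,0,0.515],"fingers":0}

```text
time_s: 3.62
position: [451.1, 227.8, 222.1]
eef_rot: [0.32, 0.947, -0.0, -0.001]
ft_force: [-0.6, -0.0, -0.4]
opening: 87.2
gripper_force: 0.0
```

Request:
servo_tool:
  motion:
    - {"slide":[0,0,-0.06],"rotation":[0,0,0],"fingers":0}
    - {"slide":[0,0,-0.11],"rotation":[0,0,0],"fingers":0}
    - {"slide":[0,0,-0.15],"rotation":[0,0,0],"fingers":0}
    - {"slide":[0,0,-0.18],"rotation":[0,0,0],"fingers":0}
    - {"slide":[0,0,-0.193],"rotation":[0,0,0],"fingers":0}
    - {"slide":[0,0,-0.198],"rotation":[0,0,0],"fingers":0.3}
    - {"slide":[0,0,-0.198],"rotation":[0,0,0],"fingers":0.6}
    - {"slide":[0,0,-0.198],"rotation":[0,0,0],"fingers":0.7}
    - {"slide":[0,0,-0.198],"rotation":[0,0,0],"fingers":0.75}
    - {"slide":[0,0,-0.198],"rotation":[0,0,0],"fingers":0.8}
    - {"slide":[0,0,-0.198],"rotation":[0,0,0],"fingers":0.85}
    - {"slide":[0,0,-0.198],"rotation":[0,0,0],"fingers":1.0}
    - {"slide":[0,0,-0.198],"rotation":[0,0,0],"fingers":1.0}
    - {"slide":[0,0,-0.198],"rotation":[0,0,0],"fingers":1.0}
  newtons: 25

```text
time_s: 5.38
position: [451.3, 227.4, 24.6]
eef_rot: [0.321, 0.947, 0.0, -0.0]
ft_force: [-0.1, 0.4, 0.1]
opening: 15.7
gripper_force: 25.0
```

Request:
servo_tool:
  motion:
    - {"slide":[0,0,0.02],"rotation":[0,0,0],"fingers":1}
    - {"slide":[0,0,0.04],"rotation":[0,0,0],"fingers":1}
    - {"slide":[-0.005,0.005,0.04],"rotation":[0,0,-0.16],"fingers":1}
    - {"slide":[-0.01,0.01,0.04],"rotation":[0,0,-0.32],"fingers":1}
    - {"slide":[-0.015,0.015,0.04],"rotation":[0,0,-0.48],"fingers":1}
    - {"slide":[-0.02,0.02,0.04],"rotation":[0,0,-0.64],"fingers":1}
    - {"slide":[-0.025,0.025,0.04],"rotation":[0,0,-0.8],"fingers":1}
    - {"slide":[-0.03,0.03,0.04],"rotation":[0,0,-0.96],"fingers":1}
    - {"slide":[-0.04,0.035,0.04],"rotation":[0,0,-1.12],"fingers":1}
    - {"slide":[-0.05,0.04,0.04],"rotation":[0,0,-1.28],"fingers":1}
    - {"slide":[-0.06,0.045,0.04],"rotation":[0,0,-1.44],"fingers":1}
    - {"slide":[-0.07,0.05,0.04],"rotation":[0,0,-1.6],"fingers":1}
    - {"slide":[-0.075,0.055,0.04],"rotation":[0,0,-1.76],"fingers":1}
    - {"slide":[-0.076,0.06,0.04],"rotation":[0,0,-1.92],"fingers":1}
    - {"slide":[-0.076,0.065,0.04],"rotation":[0,0,-2.08],"fingers":1}
    - {"slide":[-0.076,0.069,0.04],"rotation":[0,0,-2.2],"fingers":1}
    - {"slide":[-0.076,0.069,0.04],"rotation":[0,0,-2.281],"fingers":1}
    - {"slide":[-0.076,0.069,0.04],"rotation":[0,0,-2.281],"fingers":1}
    - {"slide":[-0.076,0.069,0.04],"rotation":[0,0,-2.281],"fingers":1}
  newtons: 40

```text
time_s: 7.75
position: [375.3, 296.6, 65.3]
eef_rot: [0.995, 0.104, 0.0, -0.0]
ft_force: [0.5, 0.1, -1.5]
opening: 15.8
gripper_force: 40.0
```

```bash
python3 - <<'E'
from h import *
s=cap('scene');t=cap('top')
f=lambda c,x,y,w,h:cv2.resize(cv2.cvtColor(c['pixels'],4)[y:y+h,x:x+w],(400,600),interpolation=2)
cv2.imwrite('pics/g.png',np.hstack([f(t,140,125,80,120),f(s,150,170,80,120)]))
for n,p in(('tip',(506.9,324.5,44)),('tab',(374.9,296.5,44)),('foot',(565.6,337,9))):print(n,proj(t,p),proj(s,p))
o=observe();print(o['position'],o['eef_rot'],o['ft_force'],o['ft_torque'])
E
```

```text
tip [159.60587147 175.72959556] [185.18789985 222.62572875]
tab [169.72197117 235.90699307] [225.10079132 247.15648436]
foot [158.73329163 152.97785379] [170.94780115 222.99487155]
[375.3281324  296.35451582  64.93449982] [ 9.94575726e-01  1.04014689e-01  1.49650651e-04 -2.19024065e-04] [ 0.21545604  0.18008337 -0.72617809] [0.03149966 0.02420908 0.01180987]
```

View pics/g.png

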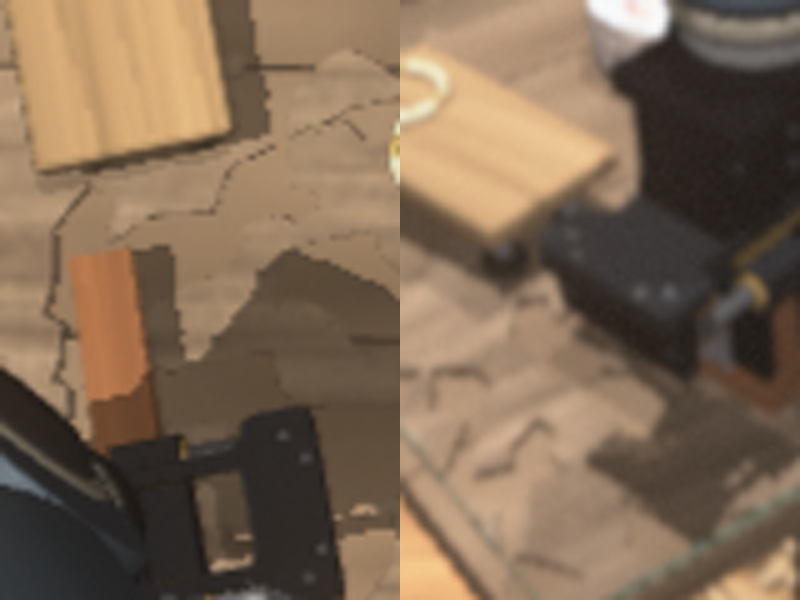

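Request:
servo_tool:
  motion:
    - {"slide":[0,0,-0.015],"rotation":[0,0,0],"fingers":1}
    - {"slide":[0,0,-0.028],"rotation":[0,0,0],"fingers":1}
    - {"slide":[0,0,-0.036],"rotation":[0,0,0],"fingers":1}
    - {"slide":[0,0,-0.039],"rotation":[0,0,0],"fingers":1}
    - {"slide":[0,0,-0.04],"rotation":[0,0,0],"fingers":1}
    - {"slide":[0,0,-0.04],"rotation":[0,0,0],"fingers":1}
    - {"slide":[0,0,-0.04],"rotation":[0,0,0],"fingers":1}
    - {"slide":[0,0,-0.04],"rotation":[0,0,0],"fingers":1}

```text
time_s: 8.85
position: [375.4, 296.4, 24.7]
eef_rot: [0.995, 0.104, 0.0, -0.0]
ft_force: [-0.5, 0.5, -1.5]
opening: 15.6
gripper_force: 40.0
```

Request:
servo_tool:
  motion:
    - {"slide":[0.01,0.002,-0.0004],"rotation":[0,0,0],"fingers":1}
    - {"slide":[0.02,0.0042,-0.0004],"rotation":[0,0,0],"fingers":1}
    - {"slide":[0.03,0.0064,-0.0004],"rotation":[0,0,0],"fingers":1}
    - {"slide":[0.04,0.0085,-0.0004],"rotation":[0,0,0],"fingers":1}
    - {"slide":[0.046,0.0098,-0.0004],"rotation":[0,0,0],"fingers":1}
    - {"slide":[0.05,0.0106,-0.0004],"rotation":[0,0,0],"fingers":1}
    - {"slide":[0.054,0.0115,-0.0004],"rotation":[0,0,0],"fingers":1}

```text
time_s: 9.72
position: [428.7, 307.9, 24.5]
eef_rot: [0.995, 0.104, -0.001, 0.0]
ft_force: [-5.0, -0.9, 5.9]
opening: 15.8
gripper_force: 40.0
```

```bash
python3 - <<'E'
from h import *
t=cap('top');s=cap('scene')
f=lambda c,x,y,w,h:cv2.resize(cv2.cvtColor(c['pixels'],4)[y:y+h,x:x+w],(400,600),interpolation=2)
cv2.imwrite('pics/g2.png',np.hstack([f(t,130,115,80,120),f(s,150,190,60,90)]))
F=[]
for i in range(6): F.append(observe()['ft_force']); capture('top')
print(np.round(F,2))
print(proj(t,(565.6,337,9)),proj(s,(565.6,337,9)),proj(s,(562,336.5,4)))
E
```

```text
[[-2.04 -0.06  5.34]
 [-1.98 -0.32  4.97]
 [-1.31 -1.    4.28]
 [-2.   -0.43  4.91]
 [-2.45 -1.45  5.23]
 [-2.    0.    4.33]]
[158.73329163 152.97785379] [170.94780115 222.99487155] [172.02283175 225.03970675]
```

View pics/g2.png

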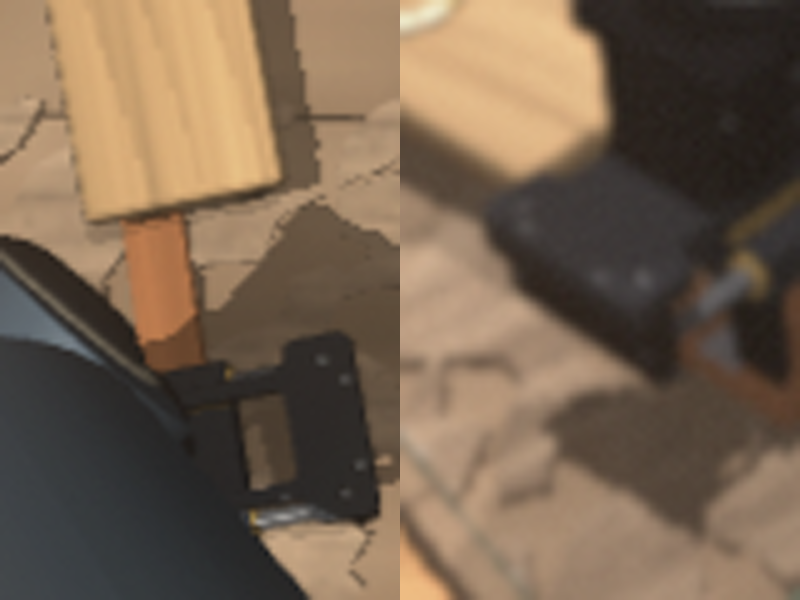

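Request:
servo_tool:
  motion:
    - {"slide":[0.0,0.0,0.0005],"rotation":[0,0,0],"fingers":1}
    - {"slide":[0.0021,-0.0004,0.0005],"rotation":[0,0,0],"fingers":1}
    - {"slide":[0.0041,0.0,0.0005],"rotation":[0,0,0],"fingers":1}
    - {"slide":[0.006,0.0004,0.0005],"rotation":[0,0,0],"fingers":1}
    - {"slide":[0.008,0.0009,0.0005],"rotation":[0,0,0],"fingers":1}

```text
time_s: 10.75
position: [437.5, 308.6, 24.6]
eef_rot: [0.995, 0.104, 0.0, 0.0]
ft_force: [-0.8, -0.3, 0.3]
opening: 15.8
gripper_force: 40.0
```

Request:
servo_tool:
  motion:
    - {"slide":[0.0015,0.0003,0],"rotation":[0,0,0],"fingers":1}
    - {"slide":[0.003,0.0006,0],"rotation":[0,0,0],"fingers":1}
    - {"slide":[0.0045,0.001,0],"rotation":[0,0,0],"fingers":1}
    - {"slide":[0.006,0.0013,0],"rotation":[0,0,0],"fingers":1}

```text
time_s: 11.25
position: [443.4, 310.0, 24.6]
eef_rot: [0.995, 0.104, 0.0, 0.0]
ft_force: [0.1, 0.0, -0.3]
opening: 15.7
gripper_force: 40.0
```

Request:
servo_tool:
  motion:
    - {"slide":[0.0015,0.0003,0],"rotation":[0,0,0],"fingers":1}
    - {"slide":[0.003,0.0006,0],"rotation":[0,0,0],"fingers":1}
    - {"slide":[0.0045,0.001,0],"rotation":[0,0,0],"fingers":1}

```text
time_s: 11.62
position: [447.9, 311.0, 24.7]
eef_rot: [0.995, 0.104, 0.0, 0.0]
ft_force: [0.4, 1.0, -1.3]
opening: 15.7
gripper_force: 40.0
```

Request:
servo_tool:
  motion:
    - {"slide":[0.0015,0.0003,0],"rotation":[0,0,0],"fingers":1}
    - {"slide":[0.003,0.0006,0],"rotation":[0,0,0],"fingers":1}
    - {"slide":[0.004,0.0008,0],"rotation":[0,0,0],"fingers":1}

```text
time_s: 12.0
position: [451.9, 311.8, 24.7]
eef_rot: [0.995, 0.104, 0.0, 0.0]
ft_force: [-0.1, -0.2, -0.8]
opening: 15.8
gripper_force: 40.0
```

Request:
servo_tool:
  motion:
    - {"slide":[0.0015,0.0003,0],"rotation":[0,0,0],"fingers":1}
    - {"slide":[0.003,0.0007,0],"rotation":[0,0,0],"fingers":1}

```text
time_s: 12.25
position: [454.9, 312.5, 24.7]
eef_rot: [0.995, 0.104, 0.0, 0.0]
ft_force: [-0.6, -0.2, -0.7]
opening: 15.5
gripper_force: 40.0
```

Request:
servo_tool:
  motion:
    - {"slide":[0.0015,0.0003,0],"rotation":[0,0,0],"fingers":1}
    - {"slide":[0.003,0.0006,0],"rotation":[0,0,0],"fingers":1}
    - {"slide":[0.004,0.0009,0],"rotation":[0,0,0],"fingers":1}

```text
time_s: 12.62
position: [458.4, 313.2, 24.6]
eef_rot: [0.995, 0.104, -0.0, 0.0]
ft_force: [-2.1, 0.4, 0.7]
opening: 15.5
gripper_force: 40.0
```

Request:
servo_tool:
  motion:
    - {"slide":[0.0015,0.0003,0],"rotation":[0,0,0],"fingers":1}
    - {"slide":[0.003,0.0006,0],"rotation":[0,0,0],"fingers":1}

```text
time_s: 12.88
position: [460.6, 313.8, 24.6]
eef_rot: [0.995, 0.104, -0.001, 0.0]
ft_force: [-5.0, -1.4, 2.3]
opening: 15.7
gripper_force: 40.0
```

Request:
servo_tool:
  motion:
    - {"slide":[0.0005,0.0001,0.0003],"rotation":[0,0,0],"fingers":1}
    - {"slide":[0.0015,0.0003,0.0003],"rotation":[0,0,0],"fingers":1}
    - {"slide":[0.003,0.0006,0.0003],"rotation":[0,0,0],"fingers":1}

```text
time_s: 13.25
position: [463.4, 314.2, 24.6]
eef_rot: [0.995, 0.104, -0.001, 0.001]
ft_force: [-6.3, -0.6, 2.3]
opening: 15.6
gripper_force: 40.0
```

Request:
servo_tool:
  motion:
    - {"slide":[0.001,0.0002,0.0002],"rotation":[0,0,0],"fingers":1}
    - {"slide":[0.002,0.0004,0.0002],"rotation":[0,0,0],"fingers":1}

```text
time_s: 13.5
position: [464.5, 314.4, 24.6]
eef_rot: [0.995, 0.104, -0.002, 0.001]
ft_force: [-9.0, -1.3, 3.3]
opening: 15.6
gripper_force: 40.0
```

Request:
servo_tool:
  motion:
    - {"slide":[0.001,0.0002,0.0002],"rotation":[0,0,0],"fingers":1}
    - {"slide":[0.002,0.0004,0.0002],"rotation":[0,0,0],"fingers":1}

```text
time_s: 13.75
position: [465.7, 314.5, 24.6]
eef_rot: [0.995, 0.104, -0.003, 0.001]
ft_force: [-10.9, -3.2, 3.6]
opening: 15.3
gripper_force: 40.0
```

```bash
python3 - <<'E'
from h import *
F=[]
for i in range(8): F.append(observe()['ft_force']); capture('top')
print(np.round(F,2),observe()['position'])
E
```

```text
[[-10.94  -3.15   3.58]
 [ -8.59  -2.44   2.42]
 [ -9.35  -2.85   2.39]
 [ -9.53  -2.14   2.34]
 [ -9.19  -2.33   2.68]
 [ -9.14  -2.63   3.49]
 [ -9.53  -1.46   2.51]
 [-10.08  -1.84   2.91]] [465.78961238 314.54476963  24.66112363]
```

Request:
servo_tool:
  motion:
    - {"slide":[0,0,0],"rotation":[0,0,0],"fingers":0.75}
    - {"slide":[0,0,0],"rotation":[0,0,0],"fingers":0.6}
    - {"slide":[0,0,0],"rotation":[0,0,0],"fingers":0.5}
    - {"slide":[0,0,0],"rotation":[0,0,0],"fingers":0.5}
    - {"slide":[0,0,0.005],"rotation":[0,0,0],"fingers":0.5}
    - {"slide":[0,0,0.02],"rotation":[0,0,0],"fingers":0.5}
    - {"slide":[0,0,0.05],"rotation":[0,0,0],"fingers":0.5}
    - {"slide":[0,0,0.09],"rotation":[0,0,0],"fingers":0.5}
    - {"slide":[-0.03,-0.04,0.13],"rotation":[0,0,0],"fingers":0.5}
    - {"slide":[-0.05,-0.09,0.16],"rotation":[0,0,0],"fingers":0.5}
    - {"slide":[-0.05,-0.14,0.18],"rotation":[0,0,0],"fingers":0.5}
    - {"slide":[-0.05,-0.19,0.18],"rotation":[0,0,0],"fingers":0.5}
    - {"slide":[-0.05,-0.24,0.18],"rotation":[0,0,0],"fingers":0.5}
    - {"slide":[-0.05,-0.24,0.18],"rotation":[0,0,0],"fingers":0.5}

```text
time_s: 15.9
position: [418.7, 71.8, 206.5]
eef_rot: [0.995, 0.1, 0.001, 0.0]
ft_force: [-0.2, 0.7, -1.1]
opening: 43.5
gripper_force: 0.0
```

```bash
python3 - <<'E'
from h import *
t=cap('top');s=cap('scene')
f=lambda c,x,y,w,h:cv2.resize(cv2.cvtColor(c['pixels'],4)[y:y+h,x:x+w],(400,600),interpolation=2)
cv2.imwrite('pics/g3.png',np.hstack([f(t,130,110,80,120),f(s,150,185,80,120)]))
tab=np.array([465.6,314.6]);
print(proj(t,(*tab,62)),proj(s,(*tab,62)),observe()['position'])
E
```

```text
[161.45497313 193.33931148] [196.81705958 224.20723235] [418.94960035  75.70374748 206.29398393]
```

View pics/g3.png

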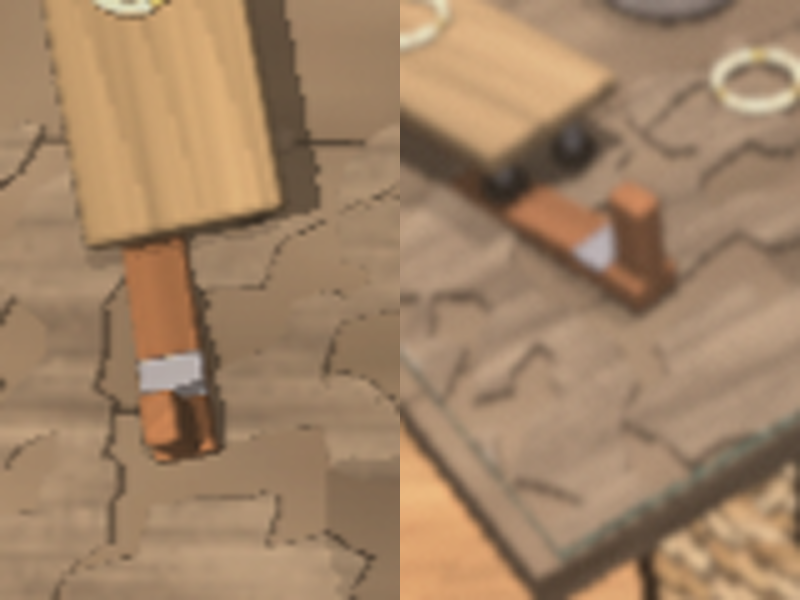

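```bash
python3 -c "
from rig import *
print(hand_in())"
```

```text
the job is handed in; nothing more can be done
None
```

The feeler is nipped flat on the table under the middle of the short foot and released; the wrist felt about 11 N in the final push, of which I put roughly 9 N down to the foot (slightly over the 8 N asked) and the rest to table drag. I handed the job in at about 16 s with the other goods not touched, and the hand-in gave no verdict.

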